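Pass the hanging sample carrier on to the next rail

TASK

Take the blue-handled sample carrier off the queue rail, lift it over that rail's end stop and hang it on the open stretch of the next rail, then slide it along under the green guide strips until it meets the bumper of the black stop collar, and press it home there for a moment with about 6 N, never more than 10 N. Work gently and do not shift the collar, which is only friction-clamped; let go with the carrier hanging there at the bumper, and leave the grey-handled carrier where it hangs.

Things in the scene. Friction and masses are not known exactly. Their poses are not given: they have to be found in the camera images.
- blue_carrier_grip (a point): Centre of the blue handle of the carrier to move: an upright block 10 mm thick (carrier x), 24 mm along the rail (carrier y), from 39 mm below this point (the saddle's top) to 20 mm above it. Take it across the 10 mm, from above, fingertips at least 15 mm above the saddle's top so that they clear the guide strips.
- blue_carrier: That carrier, loose, 0.08 to 0.17 kg, white saddle astride the rail. Origin: middle of its bridge's underside, which rests on the rail top, 45 mm below the grip point; x across, y along the rail, z up. Bridge 6 mm thick, ends at y = +-18 mm, ears to x = +-17 mm. Two legs reach 52 mm down, 9 mm apart inside (1.5 mm play each side of the rail), flared at the foot to about 21 mm; a black disc on each.
- grey_carrier: A second carrier of the same shape with a grey handle and brick-coloured discs, on the queue rail beyond the blue one (at its +y side). It must stay where it is. Origin and axes as for the blue one.
- queue_rail: First rail, fixed: upright blade 6 mm thick on a 70 x 130 mm grey base. Origin under the middle of the base; y along the rail, z up. Rail top at z = 110 mm, from y = -65 to +65 mm; at each end a stop stands 14 mm above the rail top. The next rail follows off the -y end after a gap of 25 to 45 mm, up to some 20 mm and 0.08 rad out of line.
- dock_rail: Next rail, fixed, same blade, base 86 x 160 mm. Origin under the middle of the base; y along the rail, +y towards the queue rail. Rail top at z = 110 mm, y = -80 to +80 mm, end stops 6 mm long: 8 mm high at +y, 14 mm at -y. Green guide strips on both sides at x = 11 to 27 mm, z = 118.5 to 122.5 mm, y = -66 to +18 mm; the carrier's ears (top at z = 116 mm) pass under them.
- landing (a point): Middle of the dock rail's open stretch, on the rail's top (dock rail y = +52 mm): hang the carrier with its origin about here, then slide it to -y. The guide strips' raised lead-in begins 21 mm from here towards -y, the near end stop 22 mm towards +y. Axes as the dock rail.
- stop_collar: Black collar on the dock rail, held by friction: slips at about 14 N. Origin: middle of its +y face (towards the arriving carrier), level with the rail top; axes as the dock rail; 20 mm wide, 16 mm long, from 18 mm below to 9 mm above the rail top, face anywhere from dock y = -20 to -45 mm. A rubber-tipped bumper rod sticks rigidly out of that face 2 to 14 mm, just above the rail, differently each time: it meets the carrier's end.
Not all that is in view belongs to the job. What is shaped like the blue_carrier but red is not meant.

How it is judged:
By the outcome, as a careful person would: the job done as asked, in the order asked, and still so for the second after the job is handed in, with the robot touching nothing.
It also fails if it takes over 56 s, if anything falls off the work surface, if the arm or the gripper's body presses on something with over 40 N, if the wrist force passes 120 N, or if a joint passes its speed limit or range.

ROBOT

A 7-joint arm with a two-finger parallel gripper is mounted at the origin on the work surface; the furniture and walls round the work are solid. World frame = base frame: x ahead of the robot, y to its left, z up, the work surface at z = 0. Lengths are in m, angles in rad, forces in N, time in s.
With the tool pointing down it reaches from about 0.4 to 0.85 m from the base axis. Payload 10.4 kg.
Tool frame: the origin (TCP) lies between the finger pads; the fingertips stand 17 mm ahead of it and the grasp point (between the pads) lies 2 mm behind it; z points along the fingers, y is the direction in which the jaws open and shut (so a half turn about z gives the same grasp; the last joint's range is limited). The gripper opens to 85 mm and grips with 20 to 120 N. Pads are 22 mm wide; open, the fingers measure 114 mm over their backs; the gripper's body (76 mm by 85 mm) begins 54 mm behind the grasp point. The pads swing forward as they close: fully open they stand 13 mm farther back than shut.
Start: joints at [-1.334, 0.332, -0.065, 1.46, 0.022, 1.35, -0.088], TCP at [0.161, 0.604, 0.248] pointing down, gripper open.
Joint ranges: [-2.6, 2.6], [-0.5, 2.12], [-1.47, 1.34], [0.16, 2.42], [-1.27, 4.41], [0.06, 2.06], [-2.6, 2.6]. Speed limits (rad/s): [2.22, 2.22, 2.79, 2.79, 3.14, 3.14, 3.14].

INTERFACE

Orientations are given as a unit quaternion [x, y, z, w].
In Python, from workcell import manip gives the robot as it stands.
- The arm moves only by the tool jog_arm, never from a script. Its argument "steps" is one flat list of numbers, 5 for each row, row after row: the finger opening in m, from 0 to 0.0854, then the shift along the tool's x, y, z in m, then the turn about the tool's z in rad. In form: [gripper, x, y, z, twist, gripper, x, y, z, twist, ...]. A call has exactly 10 rows; each row is the pose to reach, as a shift and turn from the pose commanded when the call began, along the tool's axes at that moment; what a row does not reach only later rows make up. A row lasts 1/10 s, in which the tool goes at most 50 mm and 8.59 degrees, less where a joint would pass 70% of its speed; a pose out of reach is approached as far as the arm can. A call with a gripper value outside its range is refused whole. The fingers move at their own pace and stop on an object; "grip_force" is the grip in N (left out, the last holds). Time passes only in rows, so rows that repeat a pose let the fingers close, or fill a call up. It gives the time, the measured TCP pose, the force and the opening at its end, in the units of the state.
- manip.get_obs(): the state, without advancing time (a new reading comes with each control period).
- manip.camera(name): name is "scene" or "top"; returns (picture, depth): 480x640x3 uint8, red, green, blue; 480x640 float32, m along the optical axis (not along the pixel's ray), 0 where there is no reading.
- manip.calibration(name): a dict with "mtx" (3x3 intrinsics, pixels), "world_to_cam" (4x4, takes a point from world to camera coordinates). Camera axes: x right, y down, z forward; pixel columns grow to the right and rows downward; lengths in m; the calibration is good to about 2 mm. A picture is of the moment at which its call begins. calibration takes no time and is no camera call.
- manip.hand_in(): hands the job in, once; it reports no verdict.
The state is a dict: "clock": time; "joint_pos": joint angles; "joint_velocities": joint speeds; "tau": joint torques, N m; "position": TCP position; "ee_rot": TCP orientation; "ft_force": force on the tool from outside, world axes, zero at the start; "torque": the same for the moment, N m; "grip_width": opening from 0.0 (shut) to 1.0 (fully open).
Only numpy, scipy, OpenCV 4.12 (cv2) and the standard library are available. Lean on these libraries where they do the work, as an engineer would, in place of code of your own. Each camera call takes 0.05 s, during which the arm holds its last target.

## Working session

There is one attempt and no reset: what is moved stays moved. The work goes in short steps, Python scripts to look and compute and a tool call to move; the robot and the scene stay as the last step left them, time stands still between calls to the robot, and variables do not carry over. Pictures are saved under pics/ and viewed, and the job is handed in when it is done.

Besides the shell and the picture viewer there is one more tool, called after "Emit:" as name(argument=value, ...) on one line, values as JSON. jog_arm: Moves the arm, as the interface text tells. Its arguments: {"type":"object","properties":{"steps":{"type":"array"},"grip_force":{"type":"number"}},"required":["steps"]}

```bash
mkdir -p pics; python3 - <<'E'
from workcell import manip
import cv2, numpy as np
print(manip.get_obs())
for n in ["scene","top"]:
    im,d=manip.camera(n); c=manip.calibration(n)
    cv2.imwrite(f"pics/{n}0.png",im[:,:,::-1]); np.save(f"{n}0.npy",d); np.save(f"{n}0im.npy",im)
    print(n,c)
E
```

```text
{'clock': 0.0, 'joint_pos': array([-1.33362078,  0.33288434, -0.06471095,  1.46095866,  0.02161911,
        1.34989354, -0.08856628]), 'joint_velocities': array([ 0.00138505, -0.00178209,  0.00055596,  0.00046337, -0.00094599,
        0.00015513,  0.00120438]), 'tau': array([ 4.40065742e-04, -6.25440431e+01,  4.98980738e-02, -3.91626728e+01,
        1.63405796e-02,  9.82462952e-03,  2.16635431e-05]), 'position': array([0.16045212, 0.60368366, 0.24749988]), 'ee_rot': array([ 1.29537891e-01,  9.91574208e-01, -7.21868968e-04, -5.26917753e-05]), 'ft_force': array([-0.89414711,  0.13843436, -0.65823016]), 'torque': array([-0.01574421, -0.00611854, -0.03745836]), 'grip_width': 0.9995623724249396}
scene {'mtx': array([[468.34365244,   0.        , 318.02114476],
       [  0.        , 468.34365244, 234.67124985],
       [  0.        ,   0.        ,   1.        ]]), 'world_to_cam': array([[-0.95581626, -0.29394464,  0.00343852,  0.42251453],
       [-0.26408176,  0.85345561, -0.44930429,  0.31527861],
       [ 0.12913596, -0.43036039, -0.89337217,  0.82696578],
       [ 0.        ,  0.        ,  0.        ,  1.        ]])}
top {'mtx': array([[556.19576579,   0.        , 323.6808081 ],
       [  0.        , 556.19576579, 241.70376262],
       [  0.        ,   0.        ,   1.        ]]), 'world_to_cam': array([[ 0.00489552, -0.99991462,  0.01211577, -0.18639205],
       [-0.99669301, -0.00586178, -0.08104744,  0.50996787],
       [ 0.08111154, -0.01167893, -0.9966366 ,  0.90759769],
       [ 0.        ,  0.        ,  0.        ,  1.        ]])}
```

View pics/scene0.png

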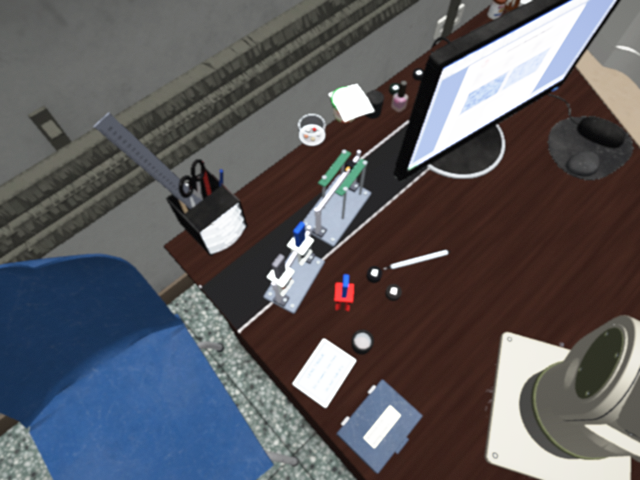

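View pics/top0.png

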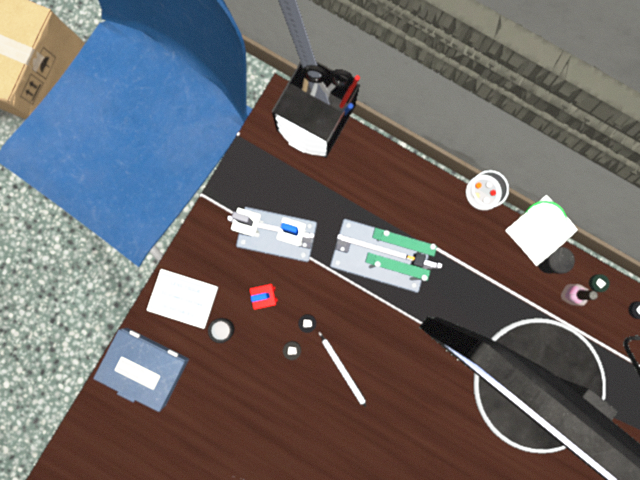

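```bash
python3 - <<'E'
import cv2
t=cv2.imread("pics/top0.png"); s=cv2.imread("pics/scene0.png")
cv2.imwrite("pics/topc.png",cv2.resize(t[195:305,220:450],(782,374),interpolation=cv2.INTER_CUBIC))
cv2.imwrite("pics/scenec.png",cv2.resize(s[140:315,255:385],(446,600),interpolation=cv2.INTER_CUBIC))
E
```

```text
(no output)
```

View pics/topc.png

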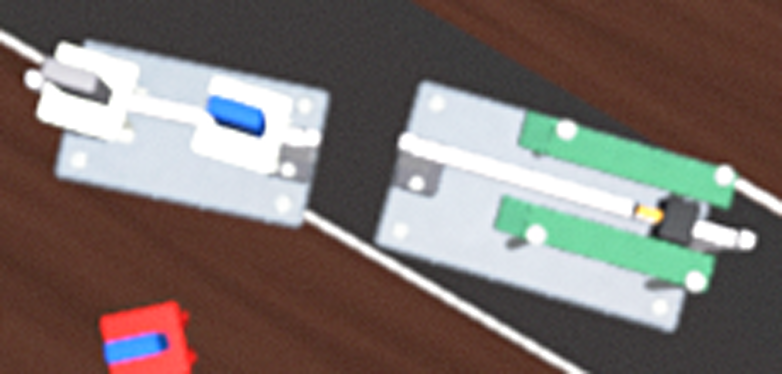

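View pics/scenec.png

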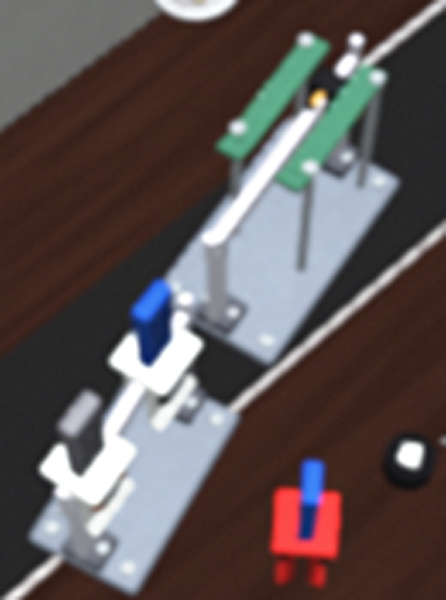

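```bash
cat > h.py <<'E'
import numpy as np, cv2
from workcell import manip
def cloud(n,d):
    c=manip.calibration(n);K=c["mtx"];T=c["world_to_cam"]
    v,u=np.mgrid[:480,:640]
    P=np.stack([(u-K[0,2])*d/K[0,0],(v-K[1,2])*d/K[1,1],d],-1)
    return (P-T[:3,3])@T[:3,:3]
def onz(n,px,z):
    c=manip.calibration(n);K=c["mtx"];T=c["world_to_cam"];R=T[:3,:3]
    px=np.atleast_2d(px).astype(float);o=-R.T@T[:3,3]
    r=np.c_[(px-K[:2,2])/[K[0,0],K[1,1]],np.ones(len(px))]@R
    return o+r*((z-o[2])/r[:,2])[:,None]
def proj(n,P):
    c=manip.calibration(n);K=c["mtx"];T=c["world_to_cam"]
    q=np.atleast_2d(P)@T[:3,:3].T+T[:3,3];q=q@K.T
    return q[:,:2]/q[:,2:]
E
python3 - <<'E'
from h import *
np.set_printoptions(precision=4,suppress=True)
for n in ["top","scene"]:
    d=np.load(n+"0.npy");im=np.load(n+"0im.npy").astype(int);W=cloud(n,d);W[d==0]=9
    r,g,b=im[...,0],im[...,1],im[...,2]
    print(n)
    roi=(W[...,2]>.02)&(W[...,2]<.2)
    blue=(b>r+70)&(b>g+40)&roi&(W[...,2]>.12)
    print("blue top", W[blue&(W[...,2]>.165)].mean(0),blue.sum(),W[blue][:,2].max())
    gr=(g>r+30)&(g>b+10)&(W[...,2]>.09)&(W[...,2]<.15)
    print("green",gr.sum(),np.median(W[gr],0))
    og=(r>200)&(g>120)&(g<215)&(b<110)&(W[...,2]>.08)&(W[...,2]<.14)
    print("orange",og.sum(),W[og].mean(0) if og.any() else 0, np.argwhere(og)[:,::-1])
p=lambda a:np.array(a)/3.4+[220-.35,195-.35]
print("dock +y stop",onz("top",p([(405,143)]),.118)); print("dock -y",onz("top",p([(747,240)]),.124))
print("q -y",onz("top",p([(318,137)]),.124)); print("q +y",onz("top",p([(33,80)]),.124))
E
```

```text
top
blue top [ 0.518  -0.133   0.1751] 152 0.17853393040513885
green 1304 [ 0.4847 -0.2976  0.1233]
orange 2 [ 0.4803 -0.3181  0.1168] [[414 257]
 [414 258]]
scene
blue top [ 0.5163 -0.1305  0.1739] 141 0.17831038821051415
green 666 [ 0.481  -0.2984  0.1232]
orange 3 [ 0.4802 -0.3174  0.1126] [[347 167]
 [348 167]
 [346 168]]
dock +y stop [[ 0.5108 -0.2051  0.118 ]]
dock -y [[ 0.4686 -0.3544  0.124 ]]
q -y [[ 0.5126 -0.1668  0.124 ]]
q +y [[ 0.537  -0.0418  0.124 ]]
```

```bash
python3 - <<'E'
from h import *
np.set_printoptions(precision=4,suppress=True)
for n in ["top","scene"]:
    d=np.load(n+"0.npy");im=np.load(n+"0im.npy").astype(int);W=cloud(n,d);W[d==0]=9
    r,g,b=im[...,0],im[...,1],im[...,2]
    gr=((g>r+25)&(g>b+5)&(W[...,2]>.09)&(W[...,2]<.15)).astype(np.uint8)
    k,l,st,ce=cv2.connectedComponentsWithStats(gr)
    C=[]
    for i in range(1,k):
        if st[i,4]<100: continue
        v,u=np.nonzero(l==i); 
        P=onz(n,np.c_[u,v],.1225)
        R=cv2.minAreaRect((P[:,:2]*1000).astype(np.float32)); print(n,"green",R,np.median(W[l==i][:,2]))
        (vx,vy,x0,y0)=cv2.fitLine((P[:,:2]*1000).astype(np.float32),cv2.DIST_L2,0,.01,.01).ravel(); print("  dir",np.arctan2(vy,vx))
        C.append(R[0])
    print("mid",np.mean(C,0))
    # rail top points
    w=(W[...,2]>.107)&(W[...,2]<.1135)&(r>170)&(g>170)&(b>170)&(W[...,0]>.44)&(W[...,0]<.56)&(W[...,1]>-.4)&(W[...,1]<-.0)
    for lo,hi in((-.33,-.2),(-.17,-.04)):
        m=w&(W[...,1]>lo)&(W[...,1]<hi); P=(W[m]*1000).astype(np.float32)
        if len(P)>10:
            f=cv2.fitLine(P[:,:2].copy(),cv2.DIST_HUBER,0,.01,.01).ravel(); print("rail",len(P),f,np.median(P[:,2]), P[:,1].min(),P[:,1].max())
    m=(W[...,2]>.004)&(W[...,2]<.02)&(abs(r-b)<50)&(r>100)&(W[...,0]>.4)&(W[...,0]<.6)&(W[...,1]>-.4)&(W[...,1]<0)
    print("base z",np.median(W[m][:,2]),m.sum())
    bl=(b>r+70)&(b>g+40)&(W[...,2]>.173)&(W[...,2]<.19); v,u=np.nonzero(bl);P=onz(n,np.c_[u,v],.175)*1000
    f=cv2.minAreaRect(P[:,:2].astype(np.float32));print("blue",f,P.mean(0))
    print("blue px",[u.min(),u.max(),v.min(),v.max()])
E
```

```text
top green ((503.7189636230469, -302.2352294921875), (96.1663818359375, 16.1968994140625), 73.85987854003906) 0.12332171852195303
  dir 1.2848154
top green ((467.45953369140625, -291.7091369628906), (96.31040954589844, 17.56515884399414), 74.17965698242188) 0.1231931913914237
  dir 1.2959692
mid [ 485.5892 -296.9722]
rail 279 [   0.2739    0.9617  496.5215 -258.2079] 110.576836 -316.23474 -202.64473
rail 138 [   0.1926    0.9813  523.6469 -108.8098] 110.76969 -164.89104 -43.895775
base z 0.00870892750243291 4525
blue ((518.2774658203125, -132.7446746826172), (23.038179397583008, 8.666743278503418), 74.33739471435547) [ 518.3242 -132.907   175.    ]
blue px [np.int64(281), np.int64(297), np.int64(223), np.int64(232)]
scene green ((500.8851318359375, -302.837890625), (95.94324493408203, 17.10394859313965), 72.88289642333984) 0.12331822458417688
  dir 1.2801094
scene green ((465.80029296875, -292.71405029296875), (95.36375427246094, 19.084659576416016), 73.48382568359375) 0.12321983925354543
  dir 1.2922608
mid [ 483.3427 -297.776 ]
rail 163 [   0.2824    0.9593  492.9746 -259.5177] 110.397835 -317.51022 -204.42714
rail 103 [   0.1838    0.983   521.1682 -105.4678] 110.68616 -161.21994 -42.95857
base z 0.008769915935695507 3088
blue ((516.2730102539062, -131.83934020996094), (24.18756103515625, 9.94298267364502), 74.36267852783203) [ 516.5484 -131.9691  175.    ]
blue px [np.int64(294), np.int64(304), np.int64(221), np.int64(233)]
```

```bash
python3 - <<'E'
import cv2
t=cv2.imread("pics/top0.png"); s=cv2.imread("pics/scene0.png")
a=cv2.resize(t[205:265,225:325],(800,480),interpolation=cv2.INTER_CUBIC)
cv2.imwrite("pics/c1.png",a)
cv2.imwrite("pics/c2.png",cv2.resize(s[215:315,255:345],(540,600),interpolation=cv2.INTER_CUBIC))
E
```

```text
(no output)
```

View pics/c1.png

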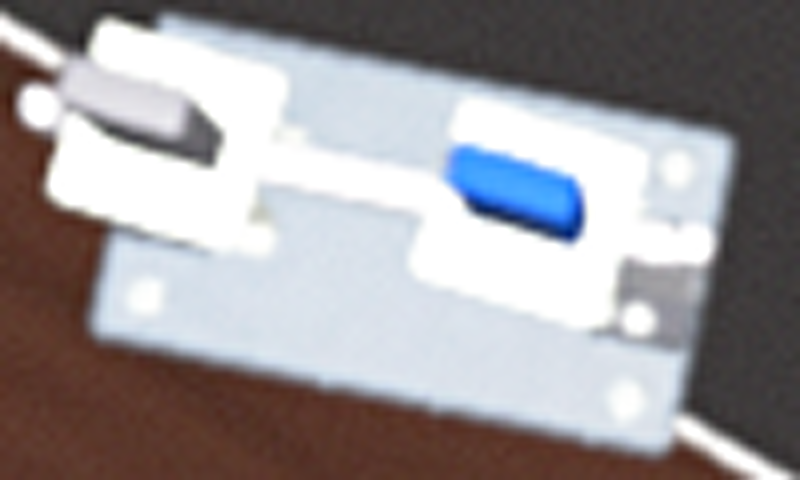

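View pics/c2.png

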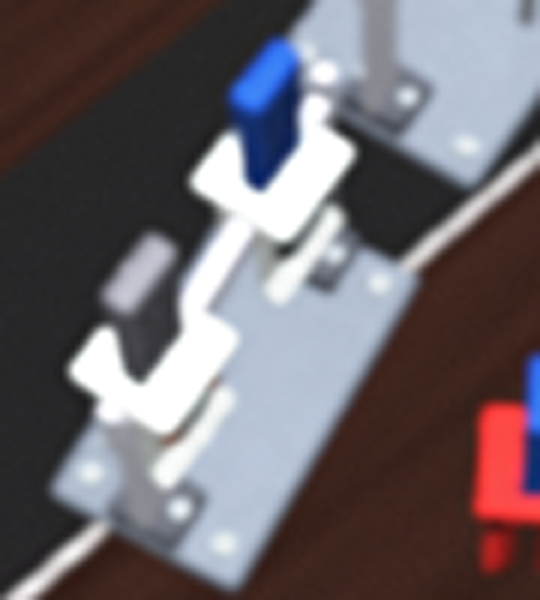

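```bash
python3 - <<'E'
from h import *
np.set_printoptions(precision=3,suppress=True)
for n in ["top","scene"]:
    d=np.load(n+"0.npy");W=cloud(n,d)[d>0]
    m=(W[:,2]>.18)&(W[:,2]<.7)&(W[:,0]>.1)&(W[:,0]<.8)&(W[:,1]>-.6)&(W[:,1]<.6)
    P=W[m]; print(n,len(P))
    for x in np.arange(.1,.8,.05):
        q=P[(P[:,0]>=x)&(P[:,0]<x+.05)]
        if len(q)>3: print(round(x,2),len(q),"y",q[:,1].min(),q[:,1].max(),"zmax",q[:,2].max())
# plan
from math import *
L=np.array([.484,-.2974]) # strips centre y=-18 avg of cams
c=1.289;u=np.array([cos(c),sin(c)])
print("landing",L+u*.070,"origin y0",L+u*.018)
E
```

```text
top 12330
0.15 20 y -0.5660476153861436 -0.54308978706109 zmax 0.2299447525331125
0.2 206 y -0.5436986408992001 -0.4777879504467122 zmax 0.30939023409041266
0.25 3314 y -0.5739991332195391 -0.4044496639095445 zmax 0.4099973965348663
0.3 3735 y -0.539918726045579 -0.3422247780138211 zmax 0.41031140592022636
0.35 2965 y -0.41585038132186447 -0.3203850055959285 zmax 0.41008822304473663
0.65 22 y -0.599309025618562 -0.5797816527017186 zmax 0.18332870644531987
0.7 500 y -0.5998757689669099 -0.4971812525507971 zmax 0.18615866538709164
0.75 1568 y -0.5667803941810924 -0.12201942582300798 zmax 0.3021769259078306
scene 15120
0.1 40 y -0.5999757045854988 -0.5953704878770014 zmax 0.3558429280113066
0.15 1754 y -0.5999353234335681 -0.5250529031436998 zmax 0.3956704323808746
0.2 2422 y -0.5421558790241032 -0.463548489285867 zmax 0.4092102454395565
0.25 3051 y -0.5071610292495747 -0.40084637012984525 zmax 0.40949826178950455
0.3 3300 y -0.4448174498214012 -0.33969508205156324 zmax 0.40906028858189564
0.35 2522 y -0.386920110887333 -0.320143578753077 zmax 0.4090187469494252
0.65 8 y -0.599998414519061 -0.5845545855354793 zmax 0.18247071439230228
0.7 155 y -0.5999648859527396 -0.49536735899329853 zmax 0.18496304142044703
0.75 1868 y -0.5545829345500547 -0.10853175758882934 zmax 0.3691305363714596
landing [ 0.503 -0.23 ] origin y0 [ 0.489 -0.28 ]
```

Emit:
jog_arm(steps=[0.085,-0.02,-0.01,0,0.08,0.085,-0.06,-0.03,0,0.2,0.085,-0.1,-0.05,0,0.35,0.085,-0.145,-0.07,0,0.5,0.085,-0.19,-0.093,0,0.65,0.085,-0.235,-0.115,0,0.8,0.085,-0.28,-0.14,0,0.95,0.085,-0.325,-0.16,0,1.1,0.085,-0.365,-0.185,0,1.22,0.085,-0.4,-0.205,0,1.32])

```text
clock: 1.1
position: [0.4961, 0.3005, 0.2482]
ee_rot: [0.713, 0.702, -0.0, 0.0]
ft_force: [0.7, 0.2, -0.4]
grip_width: 0.994
```

Emit:
jog_arm(steps=[0.085,-0.03,0.002,0,0.02,0.085,-0.075,0.005,0,0.05,0.085,-0.123,0.008,0,0.08,0.085,-0.172,0.011,0,0.11,0.085,-0.221,0.014,0,0.14,0.085,-0.27,0.017,0,0.17,0.085,-0.318,0.02,0,0.2,0.085,-0.365,0.023,0,0.23,0.085,-0.405,0.026,0,0.245,0.085,-0.432,0.028,0,0.255])

```text
clock: 2.1
position: [0.5179, -0.1324, 0.2483]
ee_rot: [0.795, 0.606, -0.0, 0.0]
ft_force: [-0.9, 0.3, 0.2]
grip_width: 0.995
```

```bash
cat >> h.py <<'E'
def snap(tag):
    o={}
    for n in ["top","scene"]:
        im,d=manip.camera(n);o[n]=(im,d);cv2.imwrite(f"pics/{n}_{tag}.png",im[:,:,::-1]);np.save(f"{n}_{tag}.npy",d)
    ob=manip.get_obs();print({k:np.round(ob[k],4) for k in("clock","position","ee_rot","ft_force","grip_width","joint_pos")})
    return o
def crop(img,u0,v0,u1,v1,f,out):
    cv2.imwrite(out,cv2.resize(img[v0:v1,u0:u1,::-1],None,fx=f,fy=f,interpolation=cv2.INTER_CUBIC))
E
python3 - <<'E'
from h import *
o=snap("1")
crop(o["top"][0],210,170,330,270,6,"pics/t1.png")
crop(o["scene"][0],230,180,360,300,5,"pics/s1.png")
E
```

```text
{'clock': np.float64(2.2), 'position': array([ 0.5177, -0.1336,  0.2482]), 'ee_rot': array([ 7.961e-01,  6.052e-01, -5.000e-04,  5.000e-04]), 'ft_force': array([-1.1025,  0.8643,  0.7596]), 'grip_width': np.float64(0.9953), 'joint_pos': array([-0.4622,  0.1403,  0.6957,  1.7327, -0.0916,  1.3018, -0.0177])}
```

View pics/t1.png

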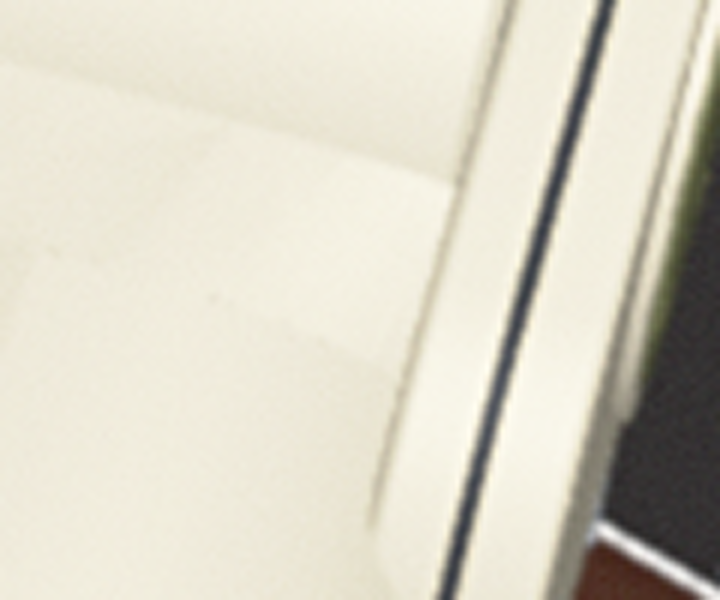

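View pics/s1.png

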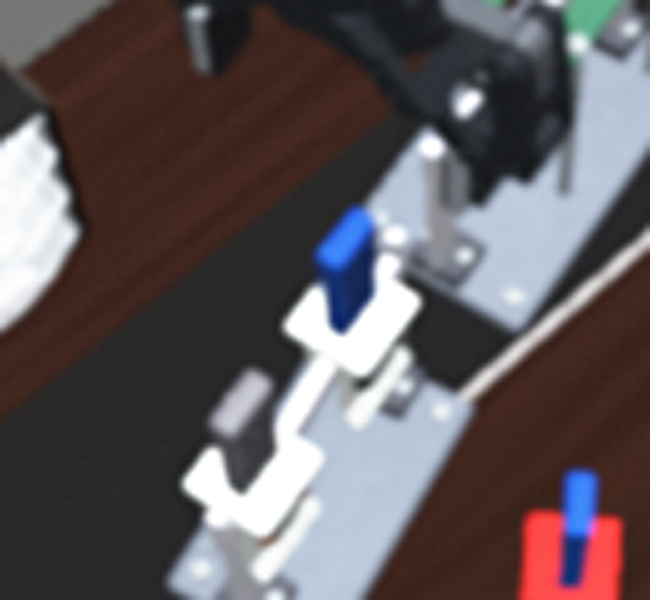

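```bash
python3 - <<'E'
from h import *
im=cv2.imread("pics/scene_1.png")[:,:,::-1].copy()
c=np.array([.5177,-.1336]);j=np.array([np.cos(-.271),np.sin(-.271)]);k=np.array([-j[1],j[0]])
f=6;u0,v0=255,165
big=cv2.resize(im[v0:v0+85,u0:u0+110],None,fx=f,fy=f,interpolation=cv2.INTER_CUBIC)[:,:,::-1].copy()
for s in(-1,1):
  for w in (-.011,.011):
    P=np.r_[c+s*j*.0427+k*w,.2482-.017+.013]
    p=proj("scene",P)[0];q=((p-[u0,v0]+.5)*f-.5).astype(int);print(p)
    cv2.drawMarker(big,tuple(int(x) for x in q),(0,255,0) if s>0 else (0,255,255),cv2.MARKER_CROSS,12,1)
cv2.imwrite("pics/s1b.png",big)
E
```

```text
[324.26458142 213.52739358]
[316.60914266 224.05622087]
[279.03164685 188.26943109]
[271.07646892 198.22105972]
```

View pics/s1b.png

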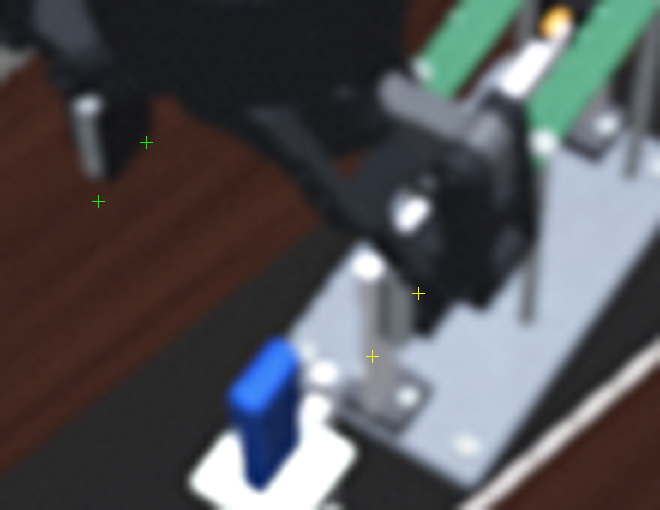

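Emit:
jog_arm(steps=[0.06,0,0,0.005,0,0.04,0.001,0,0.015,0,0.04,0.001,0,0.028,0,0.04,0.001,0,0.042,0,0.04,0.001,0,0.056,0,0.04,0.001,0,0.069,0,0.04,0.001,0,0.08,0,0.04,0.001,0,0.088,0,0.04,0.001,0,0.092,0,0.04,0.001,0,0.094,0], grip_force=20)

```text
clock: 3.2
position: [0.5188, -0.1282, 0.154]
ee_rot: [0.794, 0.608, -0.0, -0.0]
ft_force: [-0.7, 0.5, 0.2]
grip_width: 0.464
```

```bash
python3 - <<'E'
from h import *
o=snap("2")
crop(o["top"][0],210,170,330,270,6,"pics/t2.png")
crop(o["scene"][0],250,180,350,280,6,"pics/s2.png")
E
```

```text
{'clock': np.float64(3.3), 'position': array([ 0.5189, -0.1282,  0.1543]), 'ee_rot': array([7.940e-01, 6.079e-01, 1.000e-04, 0.000e+00]), 'ft_force': array([-0.4897,  0.4328, -0.0895]), 'grip_width': np.float64(0.4676), 'joint_pos': array([-0.4361,  0.2369,  0.6766,  1.8495, -0.1648,  1.1113,  0.0362])}
```

View pics/s2.png

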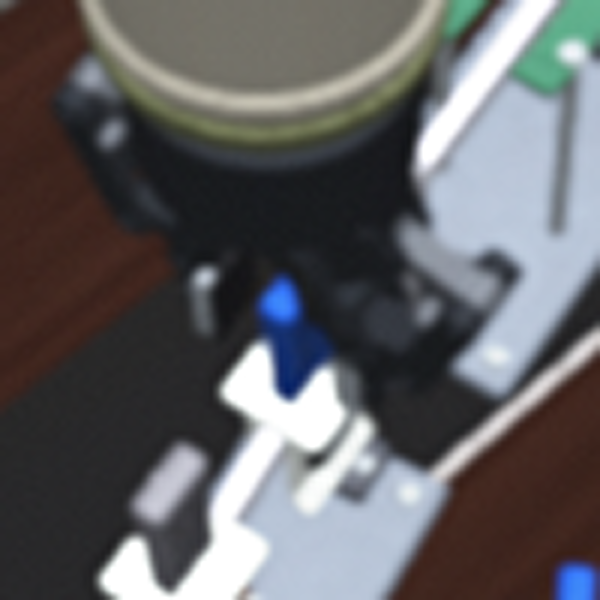

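Emit:
jog_arm(steps=[0.04,-0.002,0,0,0,0.04,-0.004,0,0,0,0.04,-0.004,0,0,0,0.03,-0.004,0,0,0,0.024,-0.004,0,0,0,0.019,-0.004,0,0,0,0.015,-0.004,0,0,0,0.012,-0.004,0,0,0,0.009,-0.004,0,0,0,0.006,-0.004,0,0,0], grip_force=20)

```text
clock: 4.3
position: [0.5178, -0.1319, 0.1543]
ee_rot: [0.794, 0.608, 0.0, 0.0]
ft_force: [0.4, 0.1, -0.1]
grip_width: 0.119
```

Emit:
jog_arm(steps=[0.003,0,0,0,0,0.0,0,0,0,0,0.0,0,0,0,0,0.0,0,0,0,0,0.0,0,0,0,0,0.0,0,0,0,0,0.0,0,0,0,0,0.0,0,0,0,0,0.0,0,0,0,0,0.0,0,0,0,0], grip_force=30)

```text
clock: 5.3
position: [0.5179, -0.1319, 0.1543]
ee_rot: [0.794, 0.608, 0.0, 0.0]
ft_force: [0.4, -0.0, -0.2]
grip_width: 0.115
```

```bash
python3 - <<'E'
from h import *
o=snap("3")
crop(o["scene"][0],250,180,350,280,6,"pics/s3.png")
E
```

```text
{'clock': np.float64(5.4), 'position': array([ 0.5178, -0.132 ,  0.1543]), 'ee_rot': array([ 0.794 ,  0.6079,  0.    , -0.    ]), 'ft_force': array([0.8748, 0.7235, 0.7462]), 'grip_width': np.float64(0.1135), 'joint_pos': array([-0.4307,  0.237 ,  0.6789,  1.8499, -0.1653,  1.1113,  0.0442])}
```

View pics/s3.png

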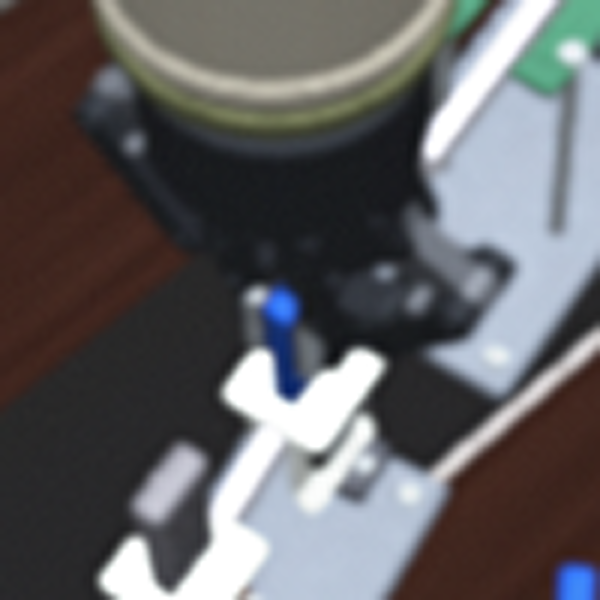

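Emit:
jog_arm(steps=[0.0,0,0,-0.001,0,0.0,0,0,-0.003,0,0.0,0,0,-0.007,0,0.0,0,0,-0.013,0,0.0,0,0,-0.021,0,0.0,0,0,-0.03,0,0.0,0,0,-0.039,0,0.0,0,0,-0.048,0,0.0,0,0,-0.055,0,0.0,0,0,-0.06,0])

```text
clock: 6.4
position: [0.5178, -0.1319, 0.2151]
ee_rot: [0.794, 0.608, 0.0, 0.0]
ft_force: [-0.6, 0.2, -0.9]
grip_width: 0.11
```

Emit:
jog_arm(steps=[0.0,0,0,-0.005,0,0.0,0,0,-0.01,0,0.0,0,0,-0.015,0,0.0,0,0,-0.02,0,0.0,0,0,-0.024,0,0.0,0,0,-0.027,0,0.0,0,0,-0.029,0,0.0,0,0,-0.03,0,0.0,0,0,-0.03,0,0.0,0,0,-0.03,0])

```text
clock: 7.4
position: [0.5177, -0.1319, 0.2441]
ee_rot: [0.794, 0.608, -0.0, -0.0]
ft_force: [0.1, -0.3, -0.7]
grip_width: 0.111
```

```bash
python3 - <<'E'
from h import *
o=snap("4")
crop(o["scene"][0],230,150,380,290,4,"pics/s4.png")
E
```

```text
{'clock': np.float64(7.5), 'position': array([ 0.5177, -0.1319,  0.2441]), 'ee_rot': array([ 7.940e-01,  6.079e-01, -1.000e-04, -1.000e-04]), 'ft_force': array([-0.3102, -0.3101, -1.4582]), 'grip_width': np.float64(0.1094), 'joint_pos': array([-0.4622,  0.1426,  0.6937,  1.7393, -0.0946,  1.2938, -0.0115])}
```

View pics/s4.png

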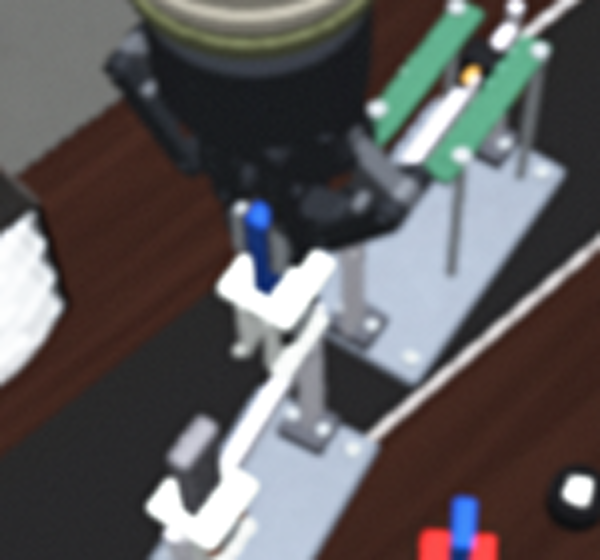

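Emit:
jog_arm(steps=[0.0,-0.004,0.0005,0,0.001,0.0,-0.012,0.0015,0,0.003,0.0,-0.025,0.003,0,0.005,0.0,-0.04,0.005,0,0.008,0.0,-0.055,0.007,0,0.01,0.0,-0.07,0.009,0,0.013,0.0,-0.083,0.0107,0,0.015,0.0,-0.092,0.0119,0,0.017,0.0,-0.097,0.0126,0,0.018,0.0,-0.0985,0.0128,0,0.018])

```text
clock: 8.5
position: [0.5043, -0.2309, 0.2442]
ee_rot: [0.8, 0.6, -0.0, -0.0]
ft_force: [-0.3, 0.2, -0.5]
grip_width: 0.111
```

```bash
python3 - <<'E'
from h import *
o=snap("5")
crop(o["scene"][0],260,120,400,260,4,"pics/s5.png")
crop(o["top"][0],280,170,460,300,4,"pics/t5.png")
E
```

```text
{'clock': np.float64(8.6), 'position': array([ 0.5045, -0.2301,  0.2442]), 'ee_rot': array([ 7.994e-01,  6.008e-01,  0.000e+00, -1.000e-04]), 'ft_force': array([ 0.8079, -0.0152,  0.6641]), 'grip_width': np.float64(0.1136), 'joint_pos': array([-0.3151,  0.2081,  0.7631,  1.6911, -0.1488,  1.3022,  0.1952])}
```

View pics/s5.png

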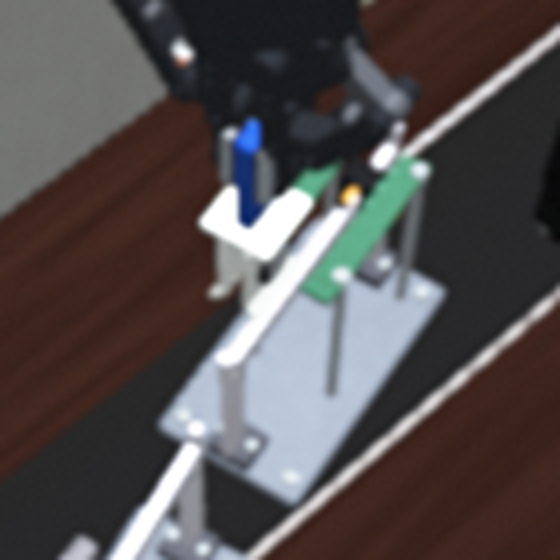

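View pics/t5.png

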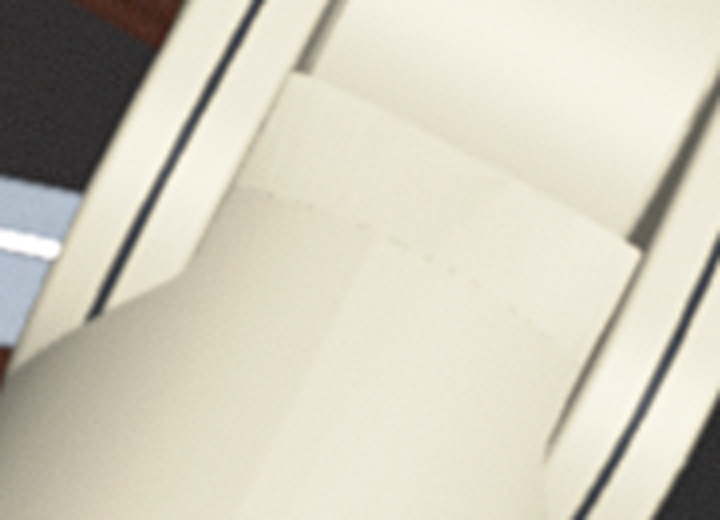

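```bash
python3 - <<'E'
from h import *
np.set_printoptions(precision=4,suppress=True)
d=np.load("scene_5.npy");im=cv2.imread("pics/scene_5.png")[:,:,::-1].astype(int);W=cloud("scene",d);W[d==0]=9
r,g,b=im[...,0],im[...,1],im[...,2]
bl=(b>r+60)&(b>g+40)&(W[...,2]>.2)&(W[...,2]<.28)
print("blue",bl.sum(),W[bl].mean(0),W[bl][:,2].max())
top=bl&(b>180); P=W[top];print(top.sum(),P.mean(0))
wh=(r>170)&(g>170)&(b>160)&(W[...,2]>.2)&(W[...,2]<.212)&(abs(W[...,0]-.5)<.06)&(abs(W[...,1]+.23)<.06)
v,u=np.nonzero(wh);z=np.median(W[wh][:,2]);print("saddle",wh.sum(),z)
P=onz("scene",np.c_[u,v],.206);R=cv2.minAreaRect((P[:,:2]*1000).astype(np.float32));print(R)
print(W[wh].mean(0))
# plane tilt
A=np.c_[W[wh][:,:2],np.ones(wh.sum())];s=np.linalg.lstsq(A,W[wh][:,2],rcond=None)[0];print("plane",s)
# overlay model in scene with bias
bias=np.array([-.0015,.0015,0])
f=4;u0,v0=260,120
big=cv2.resize(im[v0:v0+150,u0:u0+150].astype(np.uint8)[:,:,::-1],None,fx=f,fy=f,interpolation=cv2.INTER_CUBIC)
def ln(Q,c):
    q=((proj("scene",np.array(Q)+bias)-[u0,v0]+.5)*f-.5).astype(int); cv2.polylines(big,[q.reshape(-1,1,2).astype(np.int32)],False,c,1)
a=1.289;ey=np.array([np.cos(a),np.sin(a),0]);ex=np.array([ey[1],-ey[0],0]);ez=np.array([0,0,1])
T=np.array([.5045,-.2301,.2442]);O=T+ez*(.001-.045)-0*ez
for z in (.006,):
    ln([O+ex*sx*.017+ey*sy*.018+ez*z for sx,sy in((1,1),(1,-1),(-1,-1),(-1,1),(1,1))],(0,0,255))
ln([O+ex*sx*.005+ey*sy*.012+ez*.065 for sx,sy in((1,1),(1,-1),(-1,-1),(-1,1),(1,1))],(0,255,255))
L=np.array([.5044,-.2303,.110])
for s in(-.003,.003): ln([L+ex*s+ey*.022,L+ex*s-ey*.095],(255,0,255))
for s in(-.0105,.0105): ln([O-ez*.052+ex*s+ey*.018,O-ez*.052+ex*s-ey*.018],(0,255,0))
cv2.imwrite("pics/s5o.png",big)
E
```

```text
blue 118 [ 0.5034 -0.2239  0.2493] 0.2765522269317357
34 [ 0.4983 -0.2322  0.2653]
saddle 240 0.20633276690490376
((502.5509033203125, -229.9798126220703), (38.22466278076172, 34.69861602783203), 73.64791107177734)
[ 0.5007 -0.2249  0.2062]
plane [-0.0088 -0.0227  0.2055]
```

View pics/s5o.png

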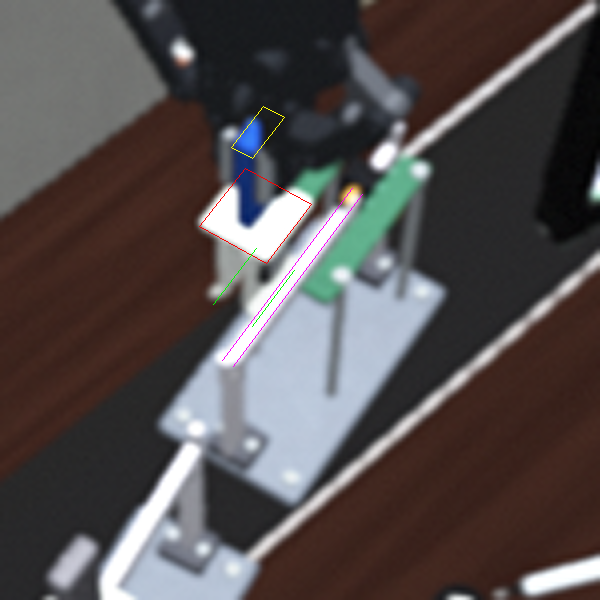

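```bash
python3 - <<'E'
from h import *
im=cv2.imread("pics/scene_5.png")
bias=np.array([-.0015,.0015,0])
f=10;u0,v0=305,160
big=cv2.resize(im[v0:v0+60,u0:u0+60],None,fx=f,fy=f,interpolation=cv2.INTER_CUBIC)
def ln(Q,c):
    q=((proj("scene",np.array(Q)+bias)-[u0,v0]+.5)*f-.5).astype(int); cv2.polylines(big,[q.reshape(-1,1,2).astype(np.int32)],False,c,1)
a=1.289;ey=np.array([np.cos(a),np.sin(a),0]);ex=np.array([ey[1],-ey[0],0]);ez=np.array([0,0,1])
L=np.array([.5044,-.2303,.110])
for s in(-.003,.003): ln([L+ex*s+ey*.022,L+ex*s-ey*.095],(255,0,255))
ln([L+ex*s+ey*t+ez*.008 for s,t in((.003,.022),(-.003,.022),(-.003,.028),(.003,.028),(.003,.022))],(0,0,255))
for q in(1,-1): ln([L+q*ex*s+ey*(t-.052)+ez*.0125 for s,t in((.011,.018),(.027,.018),(.027,-.066),(.011,-.066),(.011,.018))],(0,255,255))
cv2.imwrite("pics/s5p.png",big)
E
```

```text
(no output)
```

View pics/s5p.png

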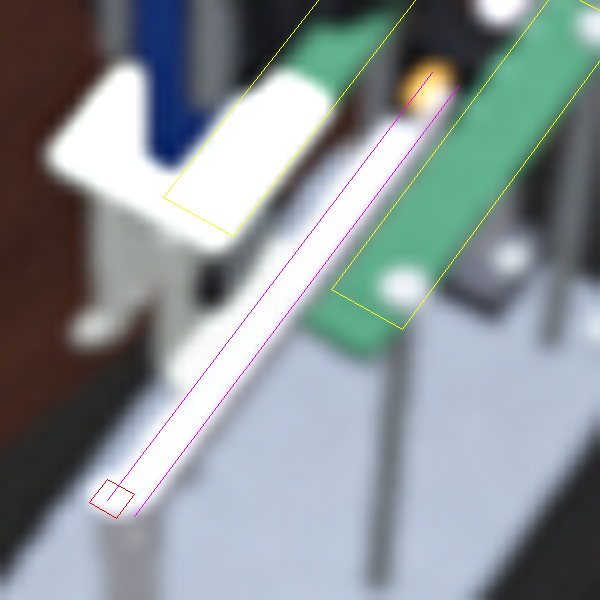

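```bash
python3 - <<'E'
from h import *
np.set_printoptions(precision=1,suppress=True,linewidth=160)
a=1.289;ey=np.array([np.cos(a),np.sin(a),0]);ex=np.array([ey[1],-ey[0],0])
L=np.array([.5044,-.2303,.110])
s=np.arange(-.009,.0091,.0002)
for n,bias in(("top",np.array([0,-.001,0])),("scene",np.array([-.0015,.0015,0]))):
    im=np.load(n+"0im.npy").astype(np.float32).mean(2)
    print(n)
    ys=np.arange(68,-28,-8);cs=[]
    for y in ys:
        P=L+bias+ey*(y-52)/1000+s[:,None]*ex
        q=proj(n,P).astype(np.float32)
        p=cv2.remap(im,q[:,0].copy(),q[:,1].copy(),cv2.INTER_CUBIC).ravel()
        th=(np.percentile(p,95)+np.percentile(p,25))/2
        th=215
        w=np.nonzero(p>th)[0]
        e=(s[w[0]]*1e3,s[w[-1]]*1e3) if len(w) else (9,9)
        print(y,np.round(e,1),"mid %.2f"%np.mean(e),p[::9].astype(int)); cs.append(np.mean(e))
    print(np.polyfit(ys,cs,1))
E
```

```text
top
68 [-4.  9.] mid 2.50 [160 160 162 241 256 254 256 243 224 228 228]
60 [-4.  9.] mid 2.50 [170 167 163 237 255 254 254 243 224 229 230]
52 [-9.  9.] mid 0.00 [230 228 222 240 256 254 256 244 228 229 228]
44 [-9.  9.] mid 0.00 [231 229 219 242 255 255 255 247 225 229 230]
36 [-9.  9.] mid 0.00 [229 230 220 239 256 255 256 244 226 228 230]
28 [-8.8  9. ] mid 0.10 [214 234 222 243 254 255 255 247 228 229 229]
20 [-9.  9.] mid 0.00 [224 232 224 235 257 254 256 247 227 230 218]
12 [-8.8  9. ] mid 0.10 [214 232 220 243 254 255 255 247 226 228 232]
4 [-9.  9.] mid 0.00 [225 232 221 231 257 254 255 250 229 229 229]
-4 [-8.8  9. ] mid 0.10 [213 229 214 239 254 255 255 244 224 229 230]
-12 [-9.  9.] mid 0.00 [216 231 222 232 257 254 255 248 225 229 230]
-20 [-9.  9.] mid 0.00 [215 230 213 234 254 255 255 246 227 229 230]
[ 0.  -0.1]
scene
68 [-3.8  6.2] mid 1.20 [192 171 170 226 255 255 255 251 231 199 144]
60 [-3.6  5.6] mid 1.00 [171 148 153 220 257 255 255 248 219 186 142]
52 [-3.4  5.4] mid 1.00 [189 170 162 213 255 255 255 249 216 184 144]
44 [-3.6  4.4] mid 0.40 [188 168 166 219 253 255 258 241 175 141 116]
36 [-3.6  5. ] mid 0.70 [187 168 167 219 253 255 256 251 200 140 107]
28 [-3.6  5.6] mid 1.00 [187 170 161 215 255 255 254 247 218 187 153]
20 [-3.2  5.4] mid 1.10 [119 120 140 207 255 255 255 248 216 183 144]
12 [-3.4  5.2] mid 0.90 [129 130 151 211 254 255 255 245 213 185 150]
4 [-3.4  5.6] mid 1.10 [131 131 153 211 253 256 255 247 221 194 162]
-4 [-3.4  5.6] mid 1.10 [135 136 153 206 253 256 254 248 220 186 150]
-12 [-3.2  5.8] mid 1.30 [134 133 148 204 252 256 255 249 226 183 145]
-20 [-3.2  4.6] mid 0.70 [133 130 148 208 254 255 256 242 188 123  86]
[-0.  1.]
```

Emit:
jog_arm(steps=[0.0,0,0,0.003,0,0.0,0,0,0.009,0,0.0,0,0,0.016,0,0.0,0,0,0.023,0,0.0,0,0,0.03,0,0.0,0,0,0.036,0,0.0,0,0,0.042,0,0.0,0,0,0.047,0,0.0,0,0,0.05,0,0.0,0,0,0.05,0])

```text
clock: 9.6
position: [0.5043, -0.2303, 0.1939]
ee_rot: [0.799, 0.601, -0.0, -0.0]
ft_force: [0.8, 0.2, -0.5]
grip_width: 0.114
```

```bash
python3 - <<'E'
from h import *
o=snap("6")
crop(o["scene"][0],290,130,390,230,6,"pics/s6.png")
E
```

```text
{'clock': np.float64(9.7), 'position': array([ 0.5045, -0.2304,  0.1944]), 'ee_rot': array([7.995e-01, 6.007e-01, 1.000e-04, 1.000e-04]), 'ft_force': array([-0.4125,  0.0777, -0.4484]), 'grip_width': np.float64(0.1121), 'joint_pos': array([-0.2979,  0.2543,  0.7524,  1.7562, -0.1853,  1.2035,  0.2235])}
```

View pics/s6.png

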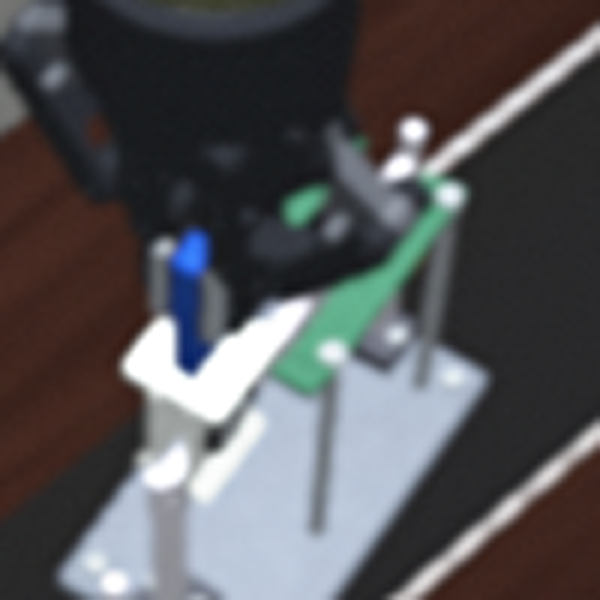

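Emit:
jog_arm(steps=[0.0,0,0,0.004,0,0.0,0,0,0.009,0,0.0,0,0,0.014,0,0.0,0,0,0.019,0,0.0,0,0,0.024,0,0.0,0,0,0.029,0,0.0,0,0,0.033,0,0.0,0,0,0.036,0,0.0,0,0,0.037,0,0.0,0,0,0.037,0])

```text
clock: 10.7
position: [0.5044, -0.2304, 0.1572]
ee_rot: [0.799, 0.601, -0.0, -0.0]
ft_force: [-0.2, -0.0, -0.3]
grip_width: 0.116
```

Emit:
jog_arm(steps=[0.0,0,0,0.0005,0,0.0,0,0,0.001,0,0.0,0,0,0.0015,0,0.0,0,0,0.002,0,0.0,0,0,0.0023,0,0.0,0,0,0.0025,0,0.0,0,0,0.0027,0,0.0,0,0,0.0027,0,0.0,0,0,0.0027,0,0.0,0,0,0.0027,0])

```text
clock: 11.7
position: [0.5044, -0.2304, 0.1546]
ee_rot: [0.799, 0.601, 0.0, -0.0]
ft_force: [-0.5, 0.2, -1.7]
grip_width: 0.115
```

```bash
python3 - <<'E'
from h import *
o=snap("7")
crop(o["scene"][0],290,130,390,230,6,"pics/s7.png")
E
```

```text
{'clock': np.float64(11.8), 'position': array([ 0.5045, -0.2303,  0.1546]), 'ee_rot': array([ 0.7994,  0.6007,  0.    , -0.    ]), 'ft_force': array([-0.9441, -0.2177, -0.7731]), 'grip_width': np.float64(0.1134), 'joint_pos': array([-0.2793,  0.2998,  0.7382,  1.8004, -0.2221,  1.1262,  0.2511])}
```

View pics/s7.png

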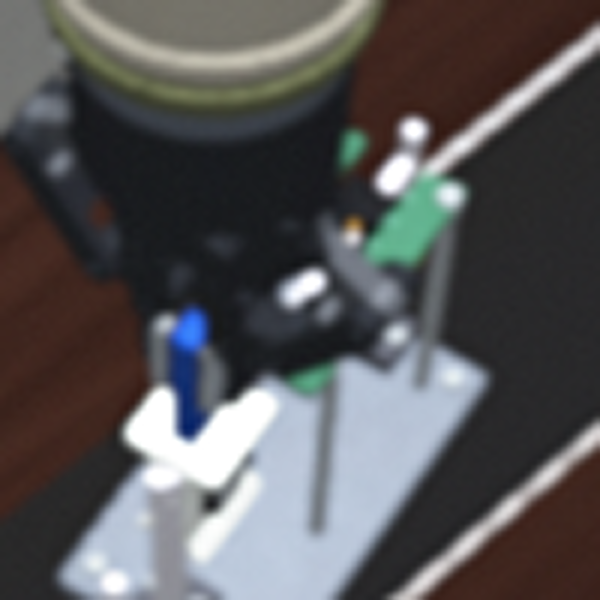

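```bash
python3 - <<'E'
from h import *
a=1.289;ey=np.array([np.cos(a),np.sin(a),0]);L=np.array([.5044,-.2303,.110])
f=14
for n,b,u0,v0 in(("top",np.array([0,-.001,0]),392,236),("scene",np.array([-.0015,.0015,0]),330,140)):
    im=np.load(n+"0im.npy")[:,:,::-1]
    big=cv2.resize(im[v0:v0+40,u0:u0+45],None,fx=f,fy=f,interpolation=cv2.INTER_CUBIC)
    for y in range(-60,-10,5):
        p=proj(n,L+b+ey*(y-52)/1000+[0,0,.004])[0];q=((p-[u0,v0]+.5)*f-.5).astype(int)
        cv2.circle(big,tuple(int(t) for t in q),3,(0,0,255) if y%10 else (255,0,0),-1)
        cv2.putText(big,str(y),(int(q[0])+15,int(q[1])-25),0,.4,(255,0,255),1)
    cv2.imwrite(f"pics/b_{n}.png",big)
E
```

```text
(no output)
```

View pics/b_top.png

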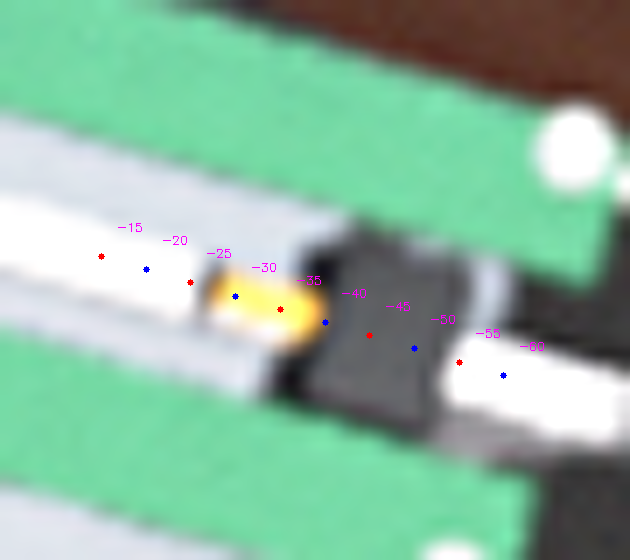

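View pics/b_scene.png

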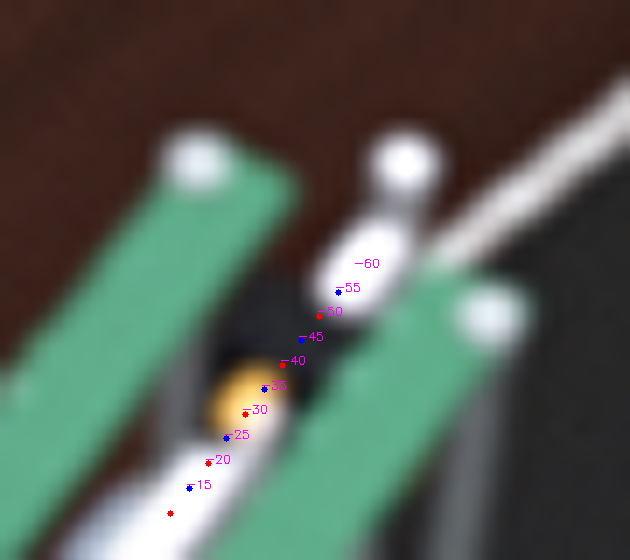

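Emit:
jog_arm(steps=[0.0,-0.001,0,0,0,0.0,-0.003,0,0,0,0.0,-0.006,0,0,0,0.0,-0.009,0,0,0,0.0,-0.012,0,0,0,0.0,-0.015,0,0,0,0.0,-0.018,0,0,0,0.0,-0.021,0,0,0,0.0,-0.024,0,0,0,0.0,-0.026,0,0,0])

```text
clock: 12.8
position: [0.4971, -0.2557, 0.1546]
ee_rot: [0.8, 0.601, 0.0, 0.0]
ft_force: [-1.0, -0.6, -1.3]
grip_width: 0.114
```

Emit:
jog_arm(steps=[0.0,-0.002,0,0,0,0.0,-0.005,0,0,0,0.0,-0.008,0,0,0,0.0,-0.011,0,0,0,0.0,-0.014,0,0,0,0.0,-0.017,0,0,0,0.0,-0.02,0,0,0,0.0,-0.022,0,0,0,0.0,-0.024,0,0,0,0.0,-0.025,0,0,0])

```text
clock: 13.8
position: [0.4902, -0.2795, 0.1546]
ee_rot: [0.8, 0.601, 0.0, -0.0]
ft_force: [-0.7, 0.6, -0.3]
grip_width: 0.115
```

```bash
python3 - <<'E'
from h import *
o=snap("8")
cv2.imwrite("pics/s8.png",cv2.resize(o["scene"][0][90:240,290:440,::-1],None,fx=4,fy=4,interpolation=cv2.INTER_CUBIC))
F=[manip.get_obs()["ft_force"] for _ in range(5)];print(F)
E
```

```text
{'clock': np.float64(13.9), 'position': array([ 0.4902, -0.2795,  0.1545]), 'ee_rot': array([ 0.7995,  0.6007, -0.    , -0.    ]), 'ft_force': array([-0.0619,  1.3176, -0.485 ]), 'grip_width': np.float64(0.1092), 'joint_pos': array([-0.1912,  0.3287,  0.7539,  1.7758, -0.2464,  1.134 ,  0.3592])}
[array([-0.06191342,  1.31763738, -0.48499806]), array([-0.06191342,  1.31763738, -0.48499806]), array([-0.06191342,  1.31763738, -0.48499806]), array([-0.06191342,  1.31763738, -0.48499806]), array([-0.06191342,  1.31763738, -0.48499806])]
```

View pics/s8.png

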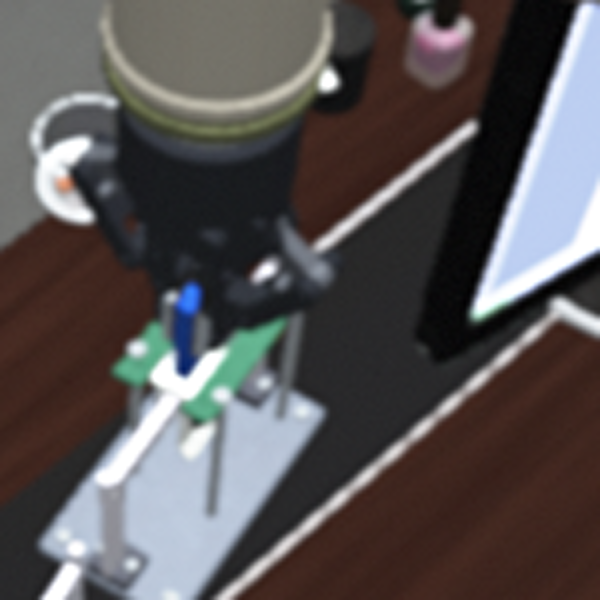

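Emit:
jog_arm(steps=[0.0,-0.0005,0,0,0,0.0,-0.001,0,0,0,0.0,-0.0015,0,0,0,0.0,-0.002,0,0,0,0.0,-0.0025,0,0,0,0.0,-0.003,0,0,0,0.0,-0.0035,0,0,0,0.0,-0.004,0,0,0,0.0,-0.0045,0,0,0,0.0,-0.005,0,0,0])

```text
clock: 14.9
position: [0.4888, -0.2842, 0.1546]
ee_rot: [0.799, 0.601, 0.0, -0.0]
ft_force: [-0.4, 1.3, -1.1]
grip_width: 0.111
```

Emit:
jog_arm(steps=[0.0,-0.0002,0,0,0,0.0,-0.0004,0,0,0,0.0,-0.0006,0,0,0,0.0,-0.0008,0,0,0,0.0,-0.001,0,0,0,0.0,-0.0012,0,0,0,0.0,-0.0014,0,0,0,0.0,-0.0016,0,0,0,0.0,-0.0018,0,0,0,0.0,-0.002,0,0,0])

```text
clock: 15.9
position: [0.4883, -0.2861, 0.1546]
ee_rot: [0.799, 0.601, 0.0, -0.0]
ft_force: [-0.7, 0.6, -0.8]
grip_width: 0.111
```

Emit:
jog_arm(steps=[0.0,-0.0001,0,0,0,0.0,-0.0002,0,0,0,0.0,-0.0003,0,0,0,0.0,-0.0004,0,0,0,0.0,-0.0005,0,0,0,0.0,-0.0006,0,0,0,0.0,-0.0007,0,0,0,0.0,-0.0008,0,0,0,0.0,-0.0009,0,0,0,0.0,-0.001,0,0,0])

```text
clock: 16.9
position: [0.488, -0.287, 0.1545]
ee_rot: [0.799, 0.601, 0.0, -0.0]
ft_force: [0.9, -0.1, -0.7]
grip_width: 0.111
```

Emit:
jog_arm(steps=[0.0,-0.0001,0,0,0,0.0,-0.0002,0,0,0,0.0,-0.0003,0,0,0,0.0,-0.0004,0,0,0,0.0,-0.0005,0,0,0,0.0,-0.0006,0,0,0,0.0,-0.0007,0,0,0,0.0,-0.0008,0,0,0,0.0,-0.0009,0,0,0,0.0,-0.001,0,0,0])

```text
clock: 17.9
position: [0.4879, -0.2876, 0.1545]
ee_rot: [0.799, 0.601, 0.0, -0.0]
ft_force: [0.2, 2.7, -0.7]
grip_width: 0.116
```

```bash
cat >> h.py <<'E'
def avgF(k=6):
    F=[];P=[]
    for _ in range(k):
        manip.camera("scene");o=manip.get_obs();F.append(o["ft_force"]);P.append(o["position"])
    F=np.array(F);P=np.mean(P,0);e=np.array([np.cos(1.289),np.sin(1.289),0])
    print("clock",o["clock"],"F",F.mean(0).round(2),"along",(F@e).round(2),"mean",(F@e).mean().round(2),"P",P.round(5),"ydock",52+1e3*(P-[.5044,-.2303,0])@e)
E
python3 -c "
from h import *
avgF(6)"
```

```text
clock 18.2 F [0.31 3.68 0.25] along [3.85 3.32 2.76 2.98 4.67 4.13] mean 3.62 P [ 0.48788 -0.28765  0.15454] ydock -7.681005906909647
```

Emit:
jog_arm(steps=[0.0,-5e-05,0,0,0,0.0,-0.0001,0,0,0,0.0,-0.00015,0,0,0,0.0,-0.0002,0,0,0,0.0,-0.0002,0,0,0,0.0,-0.0002,0,0,0,0.0,-0.0002,0,0,0,0.0,-0.0002,0,0,0,0.0,-0.0002,0,0,0,0.0,-0.0002,0,0,0])

```text
clock: 19.2
position: [0.4879, -0.2878, 0.1545]
ee_rot: [0.799, 0.601, 0.0, -0.0]
ft_force: [0.0, 4.9, 1.2]
grip_width: 0.113
```

```bash
python3 -c "
from h import *
avgF(6)"
```

```text
clock 19.5 F [0.81 5.45 0.66] along [6.11 6.33 4.91 6.15 4.39 4.87] mean 5.46 P [ 0.48785 -0.28777  0.15454] ydock -7.808257758837755
```

Emit:
jog_arm(steps=[0.0,-4e-05,0,0,0,0.0,-8e-05,0,0,0,0.0,-8e-05,0,0,0,0.0,-8e-05,0,0,0,0.0,-8e-05,0,0,0,0.0,-8e-05,0,0,0,0.0,-8e-05,0,0,0,0.0,-8e-05,0,0,0,0.0,-8e-05,0,0,0,0.0,-8e-05,0,0,0])

```text
clock: 20.5
position: [0.4879, -0.2878, 0.1545]
ee_rot: [0.799, 0.601, 0.0, -0.0]
ft_force: [1.2, 5.7, 0.4]
grip_width: 0.114
```

```bash
python3 -c "
from h import *
avgF(8)"
```

```text
clock 20.9 F [0.6  5.13 0.75] along [5.2  5.3  5.54 5.1  4.4  5.13 5.13 4.92] mean 5.09 P [ 0.48786 -0.28779  0.15455] ydock -7.822771465986868
```

Emit:
jog_arm(steps=[0.0,-4e-05,0,0,0,0.0,-8e-05,0,0,0,0.0,-0.0001,0,0,0,0.0,-0.0001,0,0,0,0.0,-0.0001,0,0,0,0.0,-0.0001,0,0,0,0.0,-0.0001,0,0,0,0.0,-0.0001,0,0,0,0.0,-0.0001,0,0,0,0.0,-0.0001,0,0,0])

```text
clock: 21.9
position: [0.4879, -0.2878, 0.1545]
ee_rot: [0.799, 0.601, 0.0, -0.0]
ft_force: [0.6, 5.6, 0.9]
grip_width: 0.112
```

```bash
python3 -c "
from h import *
avgF(8)"
```

```text
clock 22.3 F [0.59 5.59 0.81] along [5.1  5.59 5.1  5.07 5.68 6.34 5.36 6.03] mean 5.53 P [ 0.48785 -0.28781  0.15454] ydock -7.845718301759057
```

Emit:
jog_arm(steps=[0.0,-4e-05,0,0,0,0.0,-8e-05,0,0,0,0.0,-0.0001,0,0,0,0.0,-0.0001,0,0,0,0.0,-0.0001,0,0,0,0.0,-0.0001,0,0,0,0.0,-0.0001,0,0,0,0.0,-0.0001,0,0,0,0.0,-0.0001,0,0,0,0.0,-0.0001,0,0,0])

```text
clock: 23.3
position: [0.4878, -0.2878, 0.1545]
ee_rot: [0.799, 0.601, 0.0, -0.0]
ft_force: [1.3, 6.1, 1.9]
grip_width: 0.116
```

```bash
python3 -c "
from h import *
avgF(8)"
```

```text
clock 23.7 F [1.28 6.1  1.25] along [6.38 5.56 6.99 6.57 6.45 4.92 6.63 6.2 ] mean 6.21 P [ 0.48784 -0.28783  0.15453] ydock -7.865699781990969
```

Emit:
jog_arm(steps=[0.0,0.0001,0,0,0,0.0,0.0002,0,0,0,0.0,0.0003,0,0,0,0.0,0.0004,0,0,0,0.0,0.0005,0,0,0,0.0,0.0005,0,0,0,0.0,0.0005,0,0,0,0.0,0.0005,0,0,0,0.0,0.0005,0,0,0,0.0,0.0005,0,0,0])

```text
clock: 24.7
position: [0.4879, -0.2877, 0.1546]
ee_rot: [0.799, 0.601, 0.0, -0.0]
ft_force: [0.6, 5.1, 0.7]
grip_width: 0.113
```

```bash
python3 -c "
from h import *
avgF(6)"
```

```text
clock 25.0 F [0.88 5.65 0.42] along [5.66 5.51 6.22 5.03 5.57 6.07] mean 5.68 P [ 0.48786 -0.28775  0.15455] ydock -7.784314665845436
```

Emit:
jog_arm(steps=[0.0,0.0001,0,0,0,0.0,0.0002,0,0,0,0.0,0.0003,0,0,0,0.0,0.0004,0,0,0,0.0,0.0004,0,0,0,0.0,0.0004,0,0,0,0.0,0.0004,0,0,0,0.0,0.0004,0,0,0,0.0,0.0004,0,0,0,0.0,0.0004,0,0,0])

```text
clock: 26.0
position: [0.4879, -0.2877, 0.1546]
ee_rot: [0.799, 0.601, -0.0, 0.0]
ft_force: [0.5, 4.0, 0.3]
grip_width: 0.116
```

```bash
python3 -c "
from h import *
avgF(6)"
```

```text
clock 26.3 F [ 1.48  3.68 -0.09] along [3.8  3.66 4.42 4.16 4.27 3.37] mean 3.95 P [ 0.48785 -0.28766  0.15457] ydock -7.698516529982697
```

Emit:
jog_arm(steps=[0.0,0.0001,0,0,0,0.0,0.0002,0,0,0,0.0,0.0003,0,0,0,0.0,0.0004,0,0,0,0.0,0.0004,0,0,0,0.0,0.0004,0,0,0,0.0,0.0004,0,0,0,0.0,0.0004,0,0,0,0.0,0.0004,0,0,0,0.0,0.0004,0,0,0])

```text
clock: 27.3
position: [0.4878, -0.2874, 0.1546]
ee_rot: [0.8, 0.601, -0.0, 0.0]
ft_force: [0.4, 0.1, -1.5]
grip_width: 0.109
```

```bash
python3 -c "
from h import *
avgF(6)"
```

```text
clock 27.6 F [-0.04  0.17 -1.12] along [ 0.76 -0.45  0.43 -0.34 -0.48  1.01] mean 0.15 P [ 0.48785 -0.28738  0.15456] ydock -7.432136332084383
```

Emit:
jog_arm(steps=[0.0,-5e-05,0,0,0,0.0,-0.0001,0,0,0,0.0,-0.00015,0,0,0,0.0,-0.0002,0,0,0,0.0,-0.0002,0,0,0,0.0,-0.0002,0,0,0,0.0,-0.0002,0,0,0,0.0,-0.0002,0,0,0,0.0,-0.0002,0,0,0,0.0,-0.0002,0,0,0])

```text
clock: 28.6
position: [0.4879, -0.2874, 0.1545]
ee_rot: [0.799, 0.601, 0.0, -0.0]
ft_force: [0.6, 0.6, -1.0]
grip_width: 0.115
```

```bash
python3 -c "
from h import *
avgF(6)"
```

```text
clock 28.9 F [ 0.06  0.38 -1.16] along [0.77 0.15 0.24 0.01 0.86 0.25] mean 0.38 P [ 0.48791 -0.28741  0.15455] ydock -7.441747085983195
```

Emit:
jog_arm(steps=[0.0,-0.0001,0,0.0001,0,0.0,-0.0002,0,0.0002,0,0.0,-0.0003,0,0.0002,0,0.0,-0.0003,0,0.0002,0,0.0,-0.0003,0,0.0002,0,0.0,-0.0003,0,0.0002,0,0.0,-0.0003,0,0.0002,0,0.0,-0.0003,0,0.0002,0,0.0,-0.0003,0,0.0002,0,0.0,-0.0003,0,0.0002,0])

```text
clock: 29.9
position: [0.4879, -0.2876, 0.1544]
ee_rot: [0.799, 0.601, 0.0, -0.0]
ft_force: [1.2, 2.1, -0.9]
grip_width: 0.108
```

```bash
python3 -c "
from h import *
avgF(6)"
```

```text
clock 30.2 F [ 0.9   2.25 -0.09] along [2.22 2.47 1.69 2.4  2.96 2.69] mean 2.41 P [ 0.4879  -0.28758  0.15436] ydock -7.607625493013977
```

Emit:
jog_arm(steps=[0.012,0,0,0,0,0.014,0,0,0,0,0.017,0,0,0,0,0.02,0,0,0,0,0.024,0,0,0,0,0.028,0,0,0,0,0.032,0,0,0,0,0.036,0,0,0,0,0.04,0,0,0,0,0.04,0,0,0,0])

```text
clock: 31.2
position: [0.4878, -0.2877, 0.1544]
ee_rot: [0.799, 0.601, 0.0, -0.0]
ft_force: [-0.1, 0.7, -0.7]
grip_width: 0.465
```

```bash
python3 - <<'E'
from h import *
o=snap("9")
cv2.imwrite("pics/s9.png",cv2.resize(o["scene"][0][120:220,300:400,::-1],None,fx=6,fy=6,interpolation=cv2.INTER_CUBIC))
E
```

```text
{'clock': np.float64(31.3), 'position': array([ 0.4878, -0.2877,  0.1543]), 'ee_rot': array([ 7.995e-01,  6.007e-01,  0.000e+00, -1.000e-04]), 'ft_force': array([0.4861, 0.0352, 0.293 ]), 'grip_width': np.float64(0.4709), 'joint_pos': array([-0.1756,  0.3348,  0.7559,  1.7706, -0.2513,  1.1354,  0.3776])}
```

View pics/s9.png

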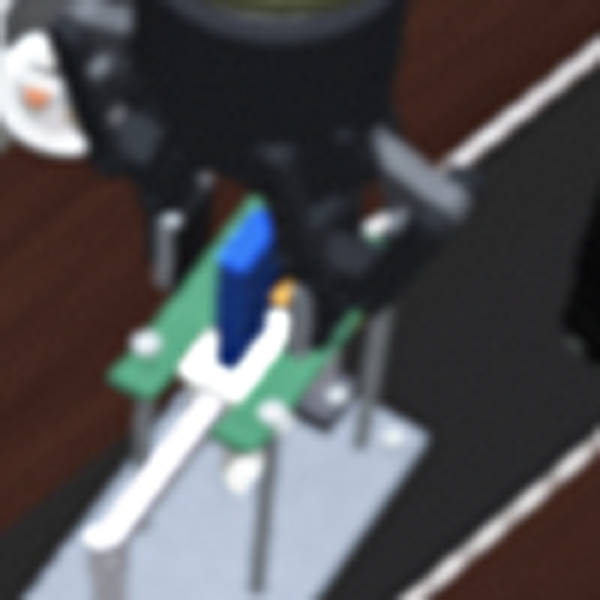

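Released, carrier at the bumper. Now I raise straight up, then back away toward +y for a clear view.

Emit:
jog_arm(steps=[0.04,0,0,-0.003,0,0.04,0,0,-0.009,0,0.04,0,0,-0.018,0,0.04,0,0,-0.028,0,0.04,0,0,-0.038,0,0.04,0,0,-0.05,0,0.04,0,0,-0.062,0,0.04,0,0,-0.074,0,0.04,0,0,-0.085,0,0.04,0,0,-0.09,0])

```text
clock: 32.3
position: [0.4882, -0.288, 0.2458]
ee_rot: [0.799, 0.601, 0.0, 0.001]
ft_force: [-0.3, -0.7, -0.4]
grip_width: 0.471
```

Emit:
jog_arm(steps=[0.04,0.01,0,-0.01,0,0.04,0.03,0,-0.02,0,0.04,0.06,0,-0.03,0,0.04,0.095,0,-0.03,0,0.04,0.13,0,-0.03,0,0.04,0.17,0,-0.03,0,0.04,0.21,0,-0.03,0,0.04,0.25,0,-0.03,0,0.04,0.28,0,-0.03,0,0.04,0.3,0,-0.03,0])

```text
clock: 33.3
position: [0.5715, 0.0044, 0.2743]
ee_rot: [0.798, 0.602, -0.0, -0.0]
ft_force: [-0.5, -0.8, -0.2]
grip_width: 0.469
```

```bash
python3 - <<'E'
from h import *
o=snap("10")
cv2.imwrite("pics/s10.png",cv2.resize(o["scene"][0][120:320,250:400,::-1],None,fx=3,fy=3,interpolation=cv2.INTER_CUBIC))
cv2.imwrite("pics/t10.png",cv2.resize(o["top"][0][195:305,220:450,::-1],None,fx=3.4,fy=3.4,interpolation=cv2.INTER_CUBIC))
E
```

```text
{'clock': np.float64(33.4), 'position': array([0.5716, 0.0051, 0.2741]), 'ee_rot': array([ 7.977e-01,  6.030e-01, -2.000e-04, -6.000e-04]), 'ft_force': array([-0.23  ,  0.4138,  0.0592]), 'grip_width': np.float64(0.4664), 'joint_pos': array([-0.6022,  0.2167,  0.6048,  1.5966, -0.1258,  1.3683, -0.2592])}
```

View pics/s10.png

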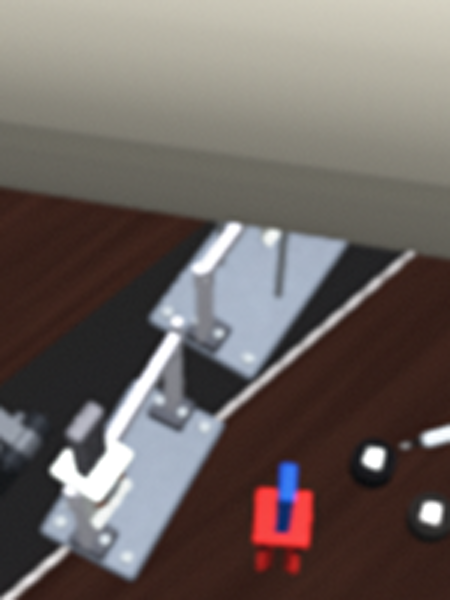

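View pics/t10.png

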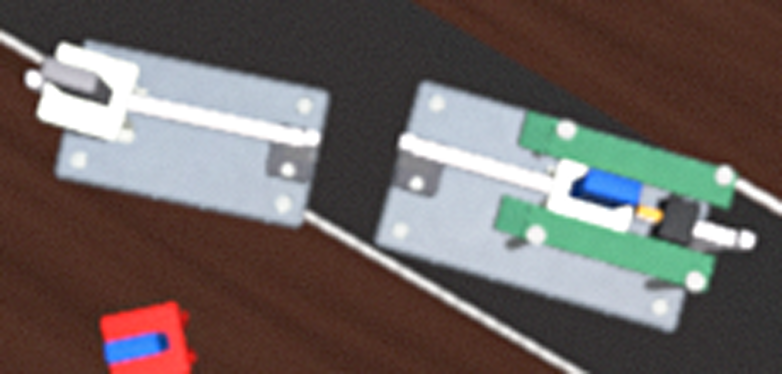

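```bash
python3 - <<'E'
from h import *
a=np.load("top0im.npy")[:,:,::-1];b=cv2.imread("pics/top_10.png")
f=14;u0,v0=380,236
A=[cv2.resize(i[v0:v0+40,u0:u0+55],None,fx=f,fy=f/2*1.0,interpolation=cv2.INTER_CUBIC) for i in(a,b)]
cv2.imwrite("pics/cmp.png",np.vstack(A))
x=a[248:275,414:432].astype(np.float32).mean(2);y=b[248:275,414:432].astype(np.float32).mean(2)
print("shift px",cv2.phaseCorrelate(x,y), "mean absdiff",abs(x-y).mean())
x=a[205:250,225:262].astype(np.float32).mean(2);y=b[205:250,225:262].astype(np.float32).mean(2)
print("grey shift",cv2.phaseCorrelate(x,y),abs(x-y).mean())
E
```

```text
shift px ((0.008047993104788986, 0.48879445201172445), 0.9832799231073984) mean absdiff 17.976679
grey shift ((0.10386954499341172, 0.5104880722492418), 0.9681595219506158) 14.561562
```

View pics/cmp.png

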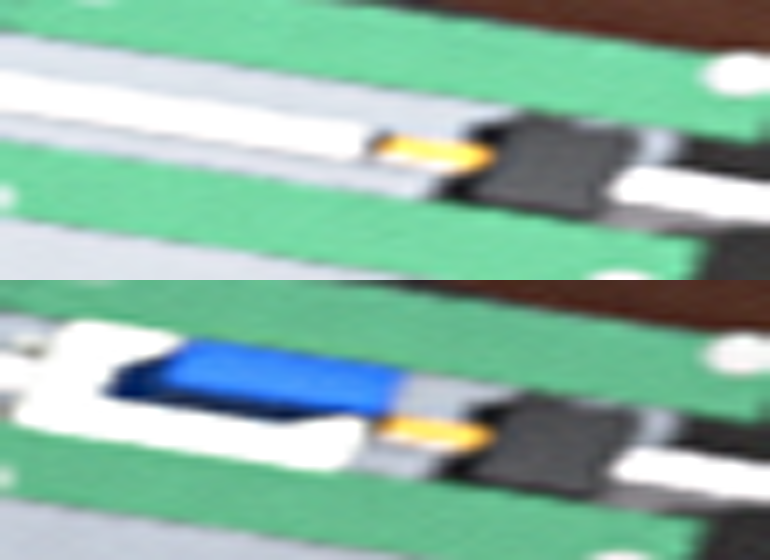

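```bash
python3 -c "
from workcell import manip
print(manip.hand_in())"
```

```text
the job is handed in; nothing more can be done
None
```

The blue-handled carrier now hangs on the dock rail under the green guide strips, with its end at the bumper of the stop collar. I handed the job in with about 34 s on the clock, gripper clear of everything.

- **Transfer:** I gripped the handle across its 10 mm, lifted it 90 mm over the queue rail's end stop and hung it at the landing point. I then slid it about 60 mm until it met the bumper; the wrist force stayed low throughout.
- **Press:** The press built up in small steps and averaged 6.2 N over the last 0.4 s. The highest single reading was 7.0 N, with sensor noise of about ±1 N. I could only read the force at the end of each move and in short bursts, so I did not see every moment between. I eased off to about 2.4 N before letting go.
- **Last checks:** In the before-and-after top pictures the collar and the grey carrier look unmoved. The image correlation gave about 0.5 px for both. I put that down to the odd crop size, since the two agreed, but I did not test it. In the final top picture the carrier's end is at the bumper, with no gap I can make out at about 1.5 mm per pixel.
- **Not checked:** The final scene-camera picture could not confirm the carrier, because the arm blocked that view.

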